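# Centre the reference ball on the rotary stage

## Task

The small white reference ball on its stem stands off-centre on the round stage. Centre it by pushing lightly at its foot with the fingertips until the foot stands in the middle of the ring marked on the stage, upright, then move clear. Push gently and never pinch, lift, tip over or push it off the stage, and leave everything else on the bench where it is.

Things in the scene. Friction and masses are not known exactly. Their poses are not given: they have to be found in the camera images.
- ball_target: reference ball to be centred: a white ball 30 mm dia on a 9 mm steel stem that rises from a flat round steel foot 34 mm dia and 10 mm thick; 64 mm tall in all, about 140 g (may be a quarter lighter or heavier). It stands loose on the stage, off its middle, and is top-heavy: it slides when pushed slowly at the foot and easily topples when pushed at the ball. Origin: centre of the foot's underside; z up along the stem
- stage_top (a point): middle of the top face of the rotary stage, a fixed, round grey pedestal with a dark steel disc on top, 76 mm dia, its flat top 50 mm above the bench (base 100 mm dia). The disc does not turn. A fine white ring of 41 mm dia is marked round its middle (a flat marking, no ridge), with short radial ticks near the rim. z up
- spare_target: a larger spare reference ball on a stem (white ball 42 mm dia, steel foot 46 mm dia, 85 mm tall), standing on the bench beside the stage; bystander. Origin: centre of its underside
- white_tile: square white calibration tile in a black frame, 66 x 66 x 14 mm, lying on the bench; bystander. Origin: centre of its underside
- bottle: small amber bottle with black cap, 38 mm dia, 72 mm tall, standing on the bench; bystander. Origin: centre of its underside
- cal_weight: steel cylinder weight, 32 mm dia, 34 mm tall, standing on the bench; bystander. Origin: centre of its underside
- meter: grey handheld meter, 100 x 52 x 25 mm, lying on the bench; bystander. Origin: centre of its underside
- tray: shallow steel dish, 68 mm dia, 20 mm tall, on the bench; bystander. Origin: centre of its underside
Not all that is in view belongs to the job. Leave any blue look-alike of the ball_target alone. Of the things that look like the part that bears stage_top, take the one that is farthest to the robot's right at the start.

How it is judged (in metres and radians):
At the end, for the whole second after the job is handed in: The foot's centre is within 5 mm of the stage's middle, the reference ball stands upright (within 0.06 rad) and still on the stage top, and no bystander is more than 20 mm from where it was (horizontal distance between ball_target and stage_top below 0.005 m and z of ball_target in the frame of stage_top between -0.003 and 0.003 m and angle between ball_target's own z axis and vertical below 0.06 rad and linear speed of ball_target below 0.01 m/s and distance of each of spare_target, white_tile, bottle, cal_weight, meter, tray from where it was at the start of the episode below 0.02 m); the robot touches nothing.
It fails at once if the reference ball is tipped by more than 0.35 rad (angle between ball_target's own z axis and vertical above 0.35 rad).
It fails at once if the reference ball is lifted more than 8 mm off the stage (z of ball_target in the frame of stage_top above 0.008 m).
It fails at once if the reference ball falls off the stage (z of ball_target in the frame of stage_top below -0.008 m).
It fails at once if the reference ball is pinched or pushed hard (over 10 N) (contact force between the fingers and ball_target above 10 N).
It fails at once if a bystander is moved by more than 20 mm (distance of any of spare_target, white_tile, bottle, cal_weight, meter, tray from where it was at the start of the episode above 0.02 m).
It also fails if it takes over 48 s, if anything falls off the work surface, if the arm or the gripper's body presses on something with over 40 N, if the wrist force passes 120 N, or if a joint passes its speed limit or range.

## Robot

A 6-joint arm with a two-finger parallel gripper is mounted at the origin on the work surface. World frame = base frame: x ahead of the robot, y to its left, z up, the work surface at z = 0. Lengths are in mm, angles in rad, forces in N, time in s.
With the tool pointing down it reaches from about 325 to 1000 mm from the base axis. Payload 5.1 kg.
Tool frame: the origin (TCP) lies midway between the tips of the shut fingers; the grasp point (between the pads) lies 19 mm behind it; z points along the fingers, y is the direction in which the jaws open and shut (so a half turn about z gives the same grasp; the last joint's range is limited). The gripper opens to 85 mm and grips with 20 to 120 N. Pads are 22 mm wide; open, the fingers measure 114 mm over their backs; the gripper's body (76 mm by 85 mm) begins 54 mm behind the grasp point. The pads swing forward as they close: fully open they stand 13 mm farther back than shut.
Start: joints at [-1.287, 0.124, 1.65, -0, 1.367, -0.083], TCP at [233.077, -606.762, 231.322] pointing down, gripper open.
Joint ranges: [-2.61, 2.61], [-1.02, 2.33], [0.03, 2.71], [-1.35, 4.49], [0.32, 2.68], [-2.91, 2.91]. Speed limits (rad/s): [2.57, 2.57, 3.14, 3.14, 3.14, 3.14].

## Interface

Orientations are given as [roll, pitch, yaw] about the fixed x, y, z axes, in that order (R = Rz(yaw) Ry(pitch) Rx(roll)).
In Python, from workcell import get_state, grab_frame, job_done gives the robot as it stands. The module is installed in compiled form; this text tells all that it offers.
- The arm moves only by the tool send_rows, never from a script. Its argument "moves" is a list of rows, each a list of 7 numbers: the shift along the tool's x, y, z in m, then the turn, a rotation vector about the tool's x, y, z in rad, then the opening in per cent of the stroke, from 0 (shut) to 100 (fully open). A call has 1 to 12 rows; each row shifts and turns the pose as measured when the row begins, along the tool's axes as they then stand; what a row does not reach is not made up. A row lasts 1/12 s, in which the tool goes at most 41.7 mm and 7.16 degrees, less where a joint would pass 70% of its speed; a pose out of reach is approached as far as the arm can. A call is refused whole if a number of a shift passes 0.0417 or a number of a turn 0.125, either way. A call with a gripper value outside its range is refused whole. The fingers move at their own pace and stop on an object; "grip_force" is the grip in N (left out, the last holds). Time passes only in rows, so rows that do not move let the fingers close. It gives the time, the measured TCP pose, the force and the opening at its end, in the units of the state.
- get_state(): the state, without advancing time (a new reading comes with each control period).
- grab_frame(name): name is "scene" or "side" or "wrist"; returns a dict with "pixels" (420x560x3 uint8, red, green, blue), "fov_y" (degrees; the focal length in pixels is half the picture's height over the tangent of half this angle, whatever the lens; pixels are square), "cx", "cy" (the principal point, pixels), "T" (4x4, takes a point from camera to world coordinates). Camera axes: x right, y down, z forward; pixel columns grow to the right and rows downward; lengths in mm; the calibration is good to about 2 mm. A picture is of the moment at which its call begins. There is no depth.
- job_done(): hands the job in, once; it reports no verdict.
The state is a dict: "clock": time; "joint_positions": joint angles; "dq": joint speeds; "joint_torque": joint torques, N m; "position": TCP position; "ee_rot": TCP orientation; "contact_force": force on the tool from outside, world axes, zero at the start; "ft_torque": the same for the moment, N m; "gripper_width": finger opening in mm.
Only numpy, scipy, OpenCV 4.12 (cv2) and the standard library are available. Lean on these libraries where they do the work, as an engineer would, in place of code of your own. Each camera call takes 0.05 s, during which the arm holds its last target. There are 200 camera calls.

## Working session

There is one attempt and no reset: what is moved stays moved. The work goes in short steps, Python scripts to look and compute and a tool call to move; the robot and the scene stay as the last step left them, time stands still between calls to the robot, and variables do not carry over. Pictures are saved under pics/ and viewed, about 8 in all and at most 12, crops included, and the job is handed in when it is done.

Besides the shell and the picture viewer there is one more tool, called by a JSON object that holds its "method" and its "body". send_rows: Moves the arm, as the interface text tells. Its arguments: {"type":"object","properties":{"moves":{"type":"array","items":{"type":"array","items":{"type":"number"}}},"grip_force":{"type":"number"}},"required":["moves"]}

```bash
mkdir -p pics
cat > h.py <<'E'
import numpy as np, cv2
from workcell import get_state, grab_frame, job_done
def grab(n,f):
    d=grab_frame(n); cv2.imwrite(f'pics/{f}.png',d['pixels'][:,:,::-1]); np.savez(f'pics/{f}.npz',**d); return d
def K(d):
    return 210/np.tan(np.radians(float(d['fov_y']))/2)
def ray(d,u,v):
    r=np.array([(u-d['cx'])/K(d),(v-d['cy'])/K(d),1.]); T=np.array(d['T']); return T[:3,3],T[:3,:3]@r
def onz(d,u,v,z):
    o,r=ray(d,u,v); return o+r*(z-o[2])/r[2]
def proj(d,p):
    T=np.array(d['T']); c=T[:3,:3].T@(np.array(p)-T[:3,3]); return c[:2]/c[2]*K(d)+[float(d['cx']),float(d['cy'])]
E
python3 - <<'E'
from h import *
s=get_state(); print(s['position'],s['ee_rot'],s['clock'],s['contact_force'])
ims=[]
for n in ['scene','side','wrist']:
    d=grab(n,n+'0'); print(n,d['fov_y'],d['cx'],d['cy'],np.round(d['T'],2).tolist())
E
```

```text
[ 232.90728358 -606.18424239  230.05249005] [-3.13949584e+00 -1.53809972e-04  3.66763923e-01] 0.0 [ 0.51257966 -0.53634554 -0.36490436]
scene 55.52270335678051 280.49107684530327 210.26776963315996 [[0.12, 0.68, -0.72, 1108.24], [0.99, -0.08, 0.09, -18.47], [0.01, -0.73, -0.69, 556.43], [0.0, 0.0, 0.0, 1.0]]
side 48.953817690725444 276.19333690258884 204.02811661369518 [[-0.98, -0.13, 0.12, 462.82], [-0.17, 0.77, -0.62, 589.4], [-0.01, -0.63, -0.78, 728.27], [0.0, 0.0, 0.0, 1.0]]
wrist 69.65284612555976 281.70996783878076 208.52305202221498 [[0.36, -0.9, -0.26, 300.05], [-0.93, -0.35, -0.1, -580.78], [-0.0, 0.28, -0.96, 372.38], [0.0, 0.0, 0.0, 1.0]]
```

View pics/scene0.png

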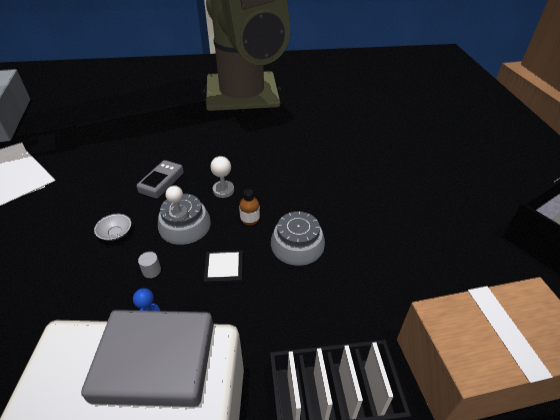

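View pics/side0.png

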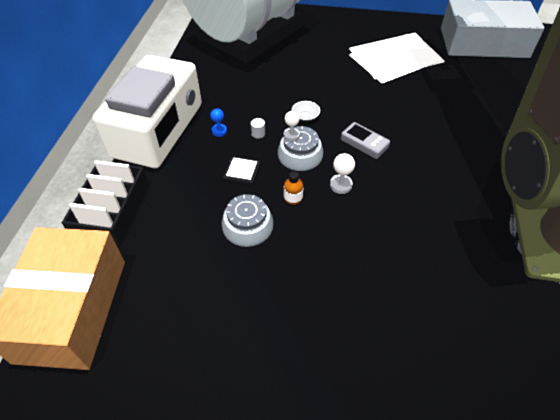

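The scene camera looks back at the robot, so its left is the robot's right. There are two stages: scene (184,213) / side (300,146) with the white ball on it, and scene (298,235) / side (247,218), which is empty. The first has the lower y, so it is farthest right and is the one meant. The white ball is at scene (175,195). The blue look-alike at (144,298) and the larger spare at (221,168) are to be left alone. I'll confirm with an enlarged crop.

Run:
```python
from h import *
L=lambda f:dict(np.load(f'pics/{f}.npz'))
a=L('scene0');b=L('side0')
ca=cv2.resize(a['pixels'][175:250,145:225],(400,375),interpolation=cv2.INTER_CUBIC)
cb=cv2.resize(b['pixels'][95:170,262:342],(400,375),interpolation=cv2.INTER_CUBIC)
cv2.imwrite('pics/crop1.png',np.hstack([ca,cb])[:,:,::-1])
for n,d,pts in [('scene',a,dict(stage=(182,209,50),stage2=(298,227,50),spare=(223,188,3),bottle=(250,217,5),weight=(150,262,17),tile=(223,265,14),tray=(113,229,10),meter=(160,178,25))),('side',b,dict(stage=(301,139,50),stage2=(246,211,50),spare=(342,184,3),bottle=(294,198,5),weight=(258,128,17),tile=(241,169,14),tray=(306,110,10),meter=(366,138,25)))]:
    for k,(u,v,z) in pts.items(): print(n,k,onz(d,u,v,z).round(0))
```

```text
scene stage [ 552. -133.   50.]
scene stage2 [622.  74.  50.]
scene spare [444. -60.   3.]
scene bottle [541.  -8.   5.]
scene weight [ 645. -187.   17.]
scene tile [664. -62.  14.]
scene tray [ 550. -268.   10.]
scene meter [ 422. -190.   25.]
side stage [ 545. -134.   50.]
side stage2 [619.  76.  50.]
side spare [447. -63.   3.]
side bottle [540.  -7.   5.]
side weight [ 652. -190.   17.]
side tile [662. -60.  14.]
side tray [ 553. -279.   10.]
side meter [ 407. -188.   25.]
```

View pics/crop1.png

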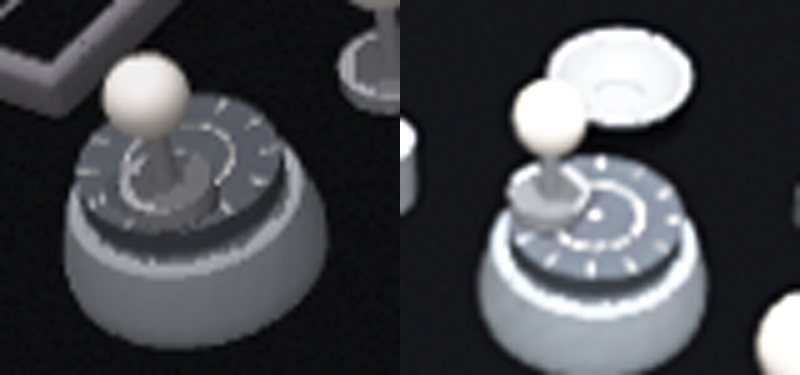

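View pics/wrist0.png

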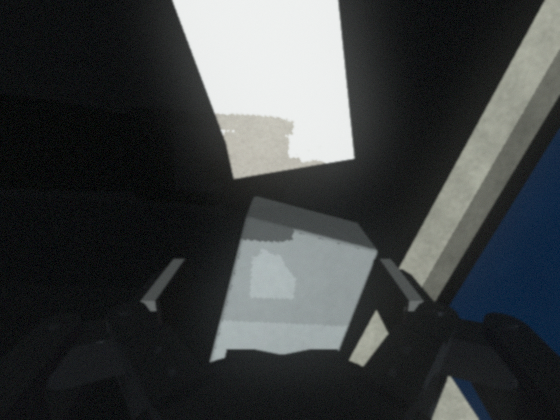

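The crop confirms it: a white ball on a stem, with its foot off the ring towards +x of the marked centre dot (side (301,138)). The dot is in the right-hand stage. The wrist view shows only bench furniture so far. Next I'll work out the numbers.

Run:
```python
from h import *
L=lambda f:dict(np.load(f'pics/{f}.npz'))
a=L('scene0');b=L('side0')
def blob(d,box):
    x0,y0,x1,y1=box; p=d['pixels'][y0:y1,x0:x1].astype(int)
    m=((p.min(2)>125)).astype(np.uint8); n,l,s,c=cv2.connectedComponentsWithStats(m)
    i=1+np.argmax(s[1:,4]); print(s[i]); 
    cs,_=cv2.findContours((l==i).astype(np.uint8),0,2); (u,v),r=cv2.minEnclosingCircle(max(cs,key=len)); return u+x0,v+y0,r
ba=blob(a,(162,180,188,204)); bb=blob(b,(282,108,300,127)); print(ba,bb)
print('ball',onz(a,*ba[:2],99),onz(b,*bb[:2],99))
print('foot',onz(a,178.6,212.4,60),onz(b,291.4,133.4,60))
print('stage',onz(a,181,205.8,50),onz(b,301,137.8,50))
```

```text
[  4   6  16  15 195]
[  3   0  15  19 218]
(173.5, 193.5, 8.276573181152344) (293.84459495544434, 116.48648643493652, 9.92978572845459)
ball [ 564.18998942 -138.76281645   99.        ] [ 563.60719814 -146.83012862   99.        ]
foot [ 571.41733369 -136.06300827   60.        ] [ 566.71888036 -137.57458164   60.        ]
stage [ 543.01238764 -135.15408889   50.        ] [ 545.88925691 -138.13787066   50.        ]
```

{"method": "send_rows", "body": {"moves": [[0.025,-0.024,0,0,0,0.061,24],[0.025,-0.026,0,0,0,0.061,24],[0.024,-0.027,0,0,0,0.061,24],[0.022,-0.028,0,0,0,0.061,24],[0.021,-0.029,0,0,0,0.061,24],[0.02,-0.03,0,0,0,0.061,24]]}}

```text
clock: 0.65
position: [332.5, -414.6, 226.2]
ee_rot: [-3.137, 0.004, -0.027]
contact_force: [-0.5, -1.2, 0.6]
gripper_width: 20.6
```

{"method": "send_rows", "body": {"moves": [[0.021,-0.028,0,0,0,0,24],[0.021,-0.028,0,0,0,0,24],[0.021,-0.028,0,0,0,0,24],[0.021,-0.028,0,0,0,0,24],[0.021,-0.028,0.005,0,0,0,24],[0.021,-0.028,0.008,0,0,0,24],[0.021,-0.028,0.008,0,0,0,24],[0.021,-0.028,0.008,0,0,0,24],[0.021,-0.028,0.008,0,0,0,24],[0.021,-0.024,0.008,0,0,0,24],[0,0,0,0,0,0,24]]}}

```text
clock: 1.57
position: [559.0, -123.5, 178.9]
ee_rot: [-3.136, 0.002, -0.026]
contact_force: [-1.1, -0.0, 0.0]
gripper_width: 20.6
```

Run:
```python
from h import *
s=get_state(); print(s['position'],s['ee_rot'],s['clock'],s['contact_force'])
d=grab('wrist','wrist1'); print(np.round(d['T'],2).tolist(), proj(d,[545,-137,50]),proj(d,[567,-137,60]))
```

```text
[ 559.04901576 -123.53524165  178.8806112 ] [-3.13611709e+00  1.83431677e-03 -2.61455495e-02] 1.5667 [-1.13303817 -0.00658429  0.02398953]
[[-0.02, -0.96, -0.28, 631.05], [-1.0, 0.02, 0.01, -126.02], [-0.01, 0.28, -0.96, 320.95], [0.0, 0.0, 0.0, 1.0]] [297.41721063 214.73104444] [297.65657876 194.52858276]
```

View pics/wrist1.png

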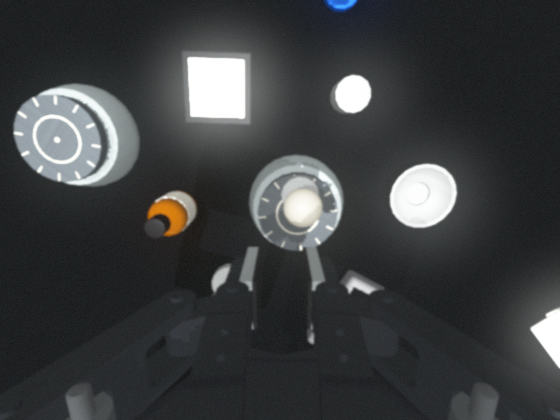

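The wrist view shows the right-hand stage at (297,207), with ball (302,207), foot around (298,190) and the fingertips at (253,250) and (315,250). I need an enlarged crop for precision.

Run:
```python
from h import *
d=dict(np.load('pics/wrist1.npz'))
c=d['pixels'][148:258,240:350]; cv2.imwrite('pics/crop2.png',cv2.resize(np.clip(c.astype(float)*1.2,0,255).astype(np.uint8),(660,660),interpolation=cv2.INTER_CUBIC)[:590,:,::-1])
```

```text
(no output)
```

View pics/crop2.png

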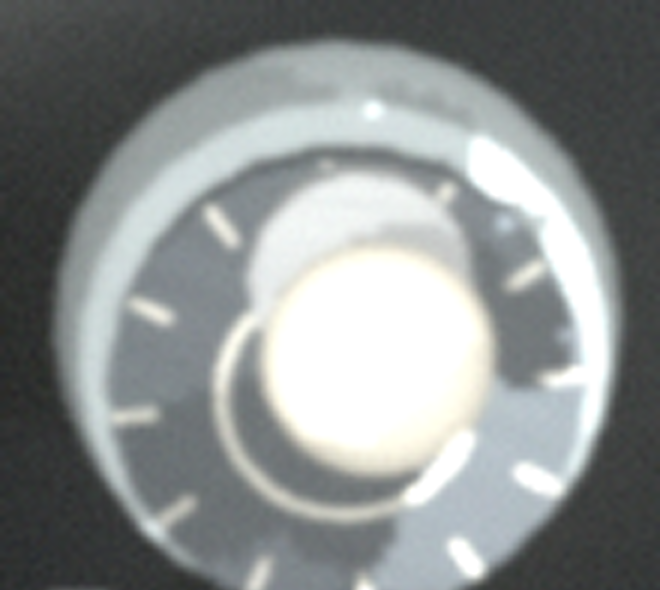

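Run:
```python
from h import *
d=dict(np.load('pics/wrist1.npz'))
print(onz(d,298,212.7,50),onz(d,300,194.3,60), 'ball',onz(d,240+379/6,148+360/6,99))
for p in ((251,250),(315,250)): print(onz(d,*p,179))
```

```text
[ 546.98785208 -137.56748026   50.        ] [ 567.16013732 -139.08293675   60.        ] ball [ 565.86613023 -139.46963751   99.        ]
[ 567.60656484 -107.86515033  179.        ]
[ 566.88257861 -140.54976321  179.        ]
```

{"method": "send_rows", "body": {"moves": [[0.017,0.005,0,0,-0.025,0.012,24],[0.017,0.005,0,0,-0.025,0.012,24],[0.018,0.005,0,0,-0.025,0.013,24],[0.018,0.005,0.01,0,-0.025,0.013,24],[0,0,0.025,0,0,0,24],[0,0,0.025,0,0,0,24],[0,0,0,0,0,0,24]]}}

```text
clock: 2.2
position: [621.7, -153.0, 116.0]
ee_rot: [3.14, 0.106, -0.081]
contact_force: [-1.3, 0.1, -1.5]
gripper_width: 20.6
```

{"method": "send_rows", "body": {"moves": [[0.002,-0.002,0.011,0,0,0,24],[0.002,-0.002,0.011,0,0,0,24],[0.002,-0.002,0.011,0,0,0,24],[0.002,-0.002,0.011,0,0,0,24],[0.002,-0.002,0.011,0,0,0,24],[0,0,0,0,0,0,24]]}}

```text
clock: 2.7
position: [627.2, -145.2, 59.3]
ee_rot: [3.138, 0.102, -0.084]
contact_force: [-0.4, 0.6, -1.2]
gripper_width: 20.4
```

Run:
```python
from h import *
a=grab('scene','scene2');b=grab('side','side2');w=grab('wrist','wrist2')
big=lambda d,x,y:cv2.resize(d['pixels'][y:y+100,x:x+120],(400,333),interpolation=cv2.INTER_CUBIC)
cv2.imwrite('pics/crop3.png',np.vstack([np.hstack([big(a,130,160),big(b,240,80)])])[:,:,::-1])
s=get_state();print(s['position'],s['ee_rot'],s['contact_force'])
```

```text
[ 628.91862095 -146.08045889   62.39296056] [ 3.13727166  0.09793035 -0.08429822] [0.12627667 0.2093264  0.3719273 ]
```

View pics/crop3.png

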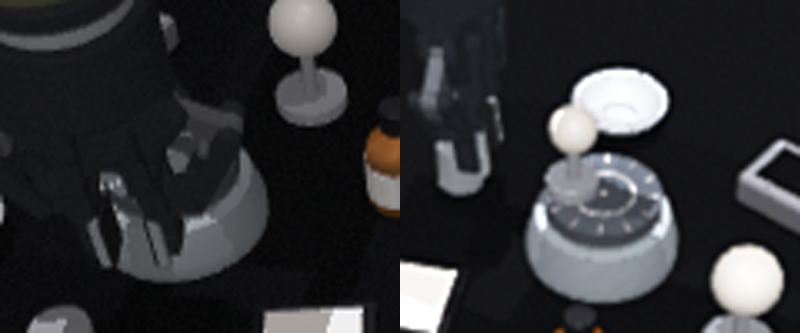

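The scene crop shows the fingertips just beyond the stage rim on its +x side. The side crop shows the foot off-centre and the fingers clear of it. Position readings look noisy, so I'll average some.

```bash
cat >> h.py <<'E'
def avg(n=6):
    P=[]
    for i in range(n):
        grab_frame('wrist'); s=get_state(); P.append(np.r_[s['position'],s['ee_rot'],s['contact_force']])
    P=np.array(P); print('clk',s['clock'],'mean',P.mean(0).round(3),'std',P.std(0).round(3))
E
python3 -c "
from h import *
avg(8)"
```

```text
clk 3.25 mean [ 6.29188e+02 -1.46336e+02  6.30130e+01  3.13700e+00  9.70000e-02
 -8.50000e-02 -4.40000e-02 -2.09000e-01  2.07000e-01] std [0.161 0.054 0.193 0.    0.    0.    0.364 0.488 0.481]
```

{"method": "send_rows", "body": {"moves": [[0,-0.001,0.005,0,0,0,24],[0,-0.001,0.005,0,0,0,24]]}}

```text
clock: 3.42
position: [629.1, -144.7, 53.8]
ee_rot: [3.137, 0.095, -0.085]
contact_force: [-0.2, 0.5, -0.0]
gripper_width: 20.6
```

```bash
python3 -c "
from h import *
avg(6)"
```

```text
clk 3.7167 mean [ 6.28558e+02 -1.44436e+02  5.30940e+01  3.13700e+00  9.60000e-02
 -8.50000e-02 -3.29000e-01  8.10000e-02 -1.35000e-01] std [0.299 0.144 0.505 0.    0.001 0.    0.417 0.279 0.579]
```

{"method": "send_rows", "body": {"moves": [[-0.005,0,0.0005,0,0,0,24],[-0.005,0,0.0005,0,0,0,24],[-0.005,0,0.0005,0,0,0,24],[-0.005,0,0.0005,0,0,0,24],[-0.003,0,0.0003,0,0,0,24]]}}

```text
clock: 4.13
position: [604.4, -142.7, 54.2]
ee_rot: [3.136, 0.094, -0.085]
contact_force: [-0.4, -0.3, 0.0]
gripper_width: 20.9
```

```bash
python3 -c "
from h import *
avg(6)
w=grab('wrist','wrist3');b=grab('side','side3')
big=lambda d,x,y,n,m:cv2.resize(d['pixels'][y:y+m,x:x+n],(400,400*m//n),interpolation=cv2.INTER_CUBIC)
for p in ([546.5,-137.5,50],[567,-139.2,60],[600,-142,53]): print(proj(w,p),proj(b,p))
cv2.imwrite('pics/crop4.png',np.hstack([big(w,210,120,140,140),big(b,250,90,100,100)])[:,:,::-1])
"
```

```text
clk 4.4333 mean [ 6.04966e+02 -1.42778e+02  5.43180e+01  3.13600e+00  9.40000e-02
 -8.50000e-02  6.80000e-02  1.22000e-01  1.04000e-01] std [0.553 0.079 0.107 0.    0.001 0.    0.325 0.491 0.459]
[281.27236801 344.89811022] [300.67469331 137.97024471]
[281.30295892 330.68463953] [291.38742226 132.87233987]
[281.32999823 272.11408055] [276.39002039 132.73877926]
```

View pics/crop4.png

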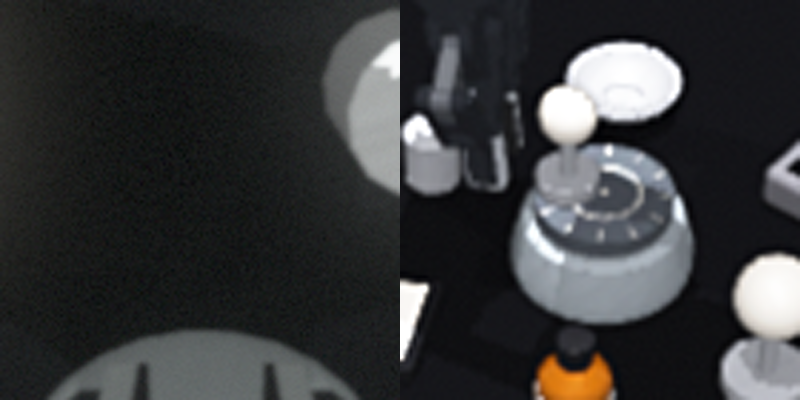

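The fingertip (side pixel about (277,137)) is roughly 13 mm short of the foot and level with it, so it's well aligned. I'll go on slowly.

{"method": "send_rows", "body": {"moves": [[-0.003,0,0.0003,0,0,0,24],[-0.003,0,0.0003,0,0,0,24],[-0.002,0,0.0003,0,0,0,24],[-0.002,0,0.0003,0,0,0,24],[-0.002,0,0.0003,0,0,0,24],[-0.002,0,0.0003,0,0,0,24],[-0.002,0,0.0003,0,0,0,24],[-0.002,0,0.0003,0,0,0,24]]}}

```text
clock: 5.2
position: [586.7, -141.2, 53.6]
ee_rot: [3.136, 0.092, -0.085]
contact_force: [2.1, -0.5, -0.1]
gripper_width: 20.5
```

```bash
cat >> h.py <<'E'
def ball(d):
    # white ball near stage in the side view, disc fit (tray behind excluded by nearest-blob to circle)
    p=cv2.cvtColor(d['pixels'][90:145,276:320],cv2.COLOR_RGB2GRAY)
    p=cv2.resize(p,None,fx=4,fy=4,interpolation=cv2.INTER_CUBIC)
    c=cv2.HoughCircles(p,cv2.HOUGH_GRADIENT,1,200,param1=120,param2=10,minRadius=26,maxRadius=36)
    u,v,r=c[0][0]; u=276+(u+.5)/4-.5; v=90+(v+.5)/4-.5; print('ball',u,v,r/4,onz(d,u,v,99)); return u,v
E
python3 -c "
from h import *
avg(5)
b=grab('side','side4')
for n in ('side0','side2','side3','side4'): ball(dict(np.load(f'pics/{n}.npz')))
for z in (50,55,60): print(proj(b,[594,-132,z]))
"
```

```text
clk 5.45 mean [ 5.86497e+02 -1.41220e+02  5.35490e+01  3.13600e+00  9.30000e-02
 -8.50000e-02  4.31000e-01  1.60000e-02  8.17000e-01] std [0.075 0.014 0.033 0.    0.    0.    0.675 0.421 0.541]
ball 292.0 117.75 7.75 [ 566.76813349 -142.28901727   99.        ]
ball 291.5 118.25 7.325 [ 567.5461536 -140.5752072   99.       ]
ball 292.0 118.0 7.7 [ 566.64785125 -141.5152462    99.        ]
ball 293.25 118.75 7.125 [ 563.74439857 -139.6160008    99.        ]
[278.34733209 137.22875147]
[278.32949356 135.4913504 ]
[278.31151368 133.74018101]
```

{"method": "send_rows", "body": {"moves": [[-0.0015,0,0.0001,0,0,0,24],[-0.0015,0,0.0001,0,0,0,24],[-0.0015,0,0.0001,0,0,0,24],[-0.0015,0,0.0001,0,0,0,24],[-0.0015,0,0.0001,0,0,0,24],[-0.0015,0,0.0001,0,0,0,24],[-0.0015,0,0.0001,0,0,0,24]]}}

```text
clock: 6.08
position: [575.9, -140.4, 53.7]
ee_rot: [3.136, 0.092, -0.084]
contact_force: [1.2, 0.1, -0.7]
gripper_width: 20.7
```

```bash
python3 -c "
from h import *
avg(5)
b=grab('side','side5');ball(b)
c=b['pixels'][90:165,255:355]
cv2.imwrite('pics/crop5.png',cv2.resize(c,(800,600),interpolation=cv2.INTER_CUBIC)[:,:,::-1])
"
```

```text
clk 6.3333 mean [ 5.75812e+02 -1.40347e+02  5.36600e+01  3.13600e+00  9.20000e-02
 -8.40000e-02  1.99000e-01  7.05000e-01 -1.39000e-01] std [0.098 0.013 0.014 0.    0.    0.    0.301 0.341 0.477]
ball 298.25 118.75 7.7 [ 553.57332704 -141.28475632   99.        ]
```

View pics/crop5.png

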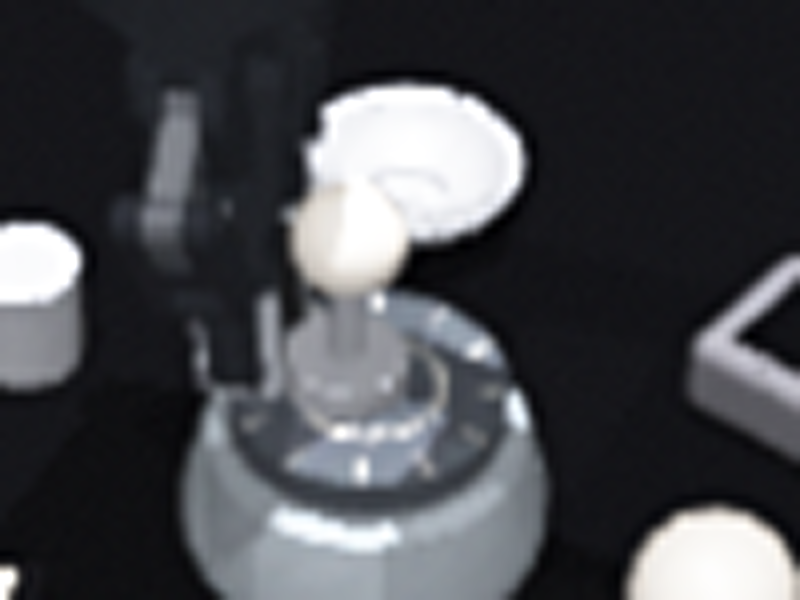

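The foot is about 7 mm from the ring centre along x (foot centre at crop u≈348, ring centre at about 375). It is upright, with light contact at the foot only. I'll finish the push, then back off.

{"method": "send_rows", "body": {"moves": [[-0.0013,0,0.0001,0,0,0,24],[-0.0013,0,0.0001,0,0,0,24],[-0.0013,0,0.0001,0,0,0,24],[-0.0013,0,0.0001,0,0,0,24],[-0.0013,0,0.0001,0,0,0,24]]}}

```text
clock: 6.8
position: [569.7, -139.9, 53.9]
ee_rot: [3.136, 0.091, -0.084]
contact_force: [0.8, -0.4, 0.2]
gripper_width: 21.0
```

{"method": "send_rows", "body": {"moves": [[0.003,0,0,0,0,0,24],[0.006,0,0,0,0,0,24],[0.012,0,0,0,0,0,24],[0.015,0,-0.001,0,0,0,24],[0.012,0,-0.005,0,0,0,24],[0,0,-0.02,0,0,0,24],[0,0,-0.03,0,0,0,24],[0,0,-0.03,0,0,0,24],[0,0,-0.03,0,0,0,24],[0,0,-0.02,0,0,0,24]]}}

```text
clock: 7.63
position: [629.6, -143.0, 179.3]
ee_rot: [3.14, 0.112, -0.084]
contact_force: [0.1, 0.9, 1.8]
gripper_width: 20.6
```

```bash
python3 -c "
from h import *
avg(3)
b=grab('side','side6');a=grab('scene','scene6');w=grab('wrist','wrist6');ball(b)
print(proj(w,[546.5,-137.5,50]),proj(a,[546.5,-137.5,50]))
"
```

```text
clk 7.7833 mean [ 6.31029e+02 -1.43485e+02  1.81495e+02  3.13900e+00  1.07000e-01
 -8.40000e-02  3.71000e-01 -5.99000e-01  1.06500e+00] std [8.630e-01 2.160e-01 2.111e+00 0.000e+00 2.000e-03 0.000e+00 8.420e-01
 1.380e-01 1.591e+00]
ball 302.0 137.5 8.575 [538.05361143 -86.7607402   99.        ]
[283.59540644 263.27467968] [179.6050981 207.1602371]
```

```bash
python3 -c "
from h import *
L=lambda f:dict(np.load(f'pics/{f}.npz'))['pixels']
r=lambda c:cv2.resize(c,(400,400),interpolation=cv2.INTER_CUBIC)
o=np.hstack([r(L('wrist6')[205:305,233:333]),r(L('side6')[100:160,270:330])])
cv2.imwrite('pics/crop6.png',o[:,:,::-1])
"
```

```text
(no output)
```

View pics/crop6.png

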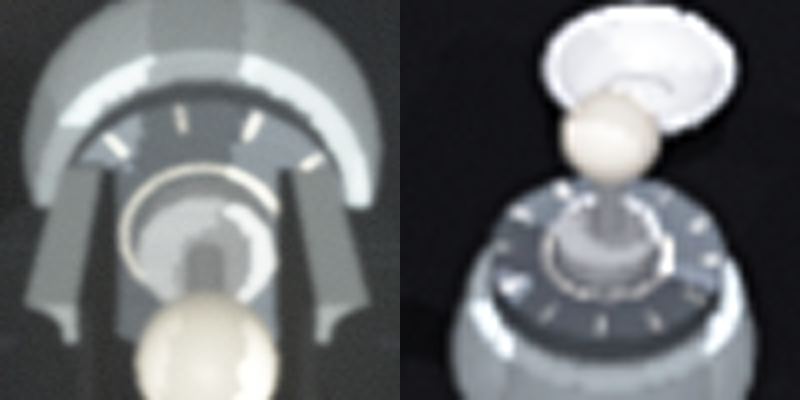

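```bash
python3 -c "
from h import *
L=lambda f:dict(np.load(f'pics/{f}.npz'))
w=L('wrist6');b=L('side6')
W=lambda u,v,z:onz(w,233+u/4-.5,205+v/4-.5,z).round(1)
S=lambda u,v,z:onz(b,270+(u-400)/6.667-.5,100+v/6.667-.5,z).round(1)
print('W ring top',W(200,166,50),'minus20.5; foot top',W(206,192,60),'minus17')
print('W ring L/R',W(120,230,50),W(280,230,50),'foot',W(135,250,60),W(277,250,60))
print('S ring L,R,bot',S(544,244,50),S(674,244,50),S(609,296,50),'foot top L,R',S(553,235,60),S(655,235,60),'base bot',S(603,286,50),'ball',S(611,139,99))
"
```

```text
W ring top [ 566.4 -138.    50. ] minus20.5; foot top [ 565.  -139.3   60. ] minus17
W ring L/R [ 549.7 -116.5   50. ] [ 546.4 -156.5   50. ] foot [ 550.2 -120.8   60. ] [ 547.3 -155.2   60. ]
S ring L,R,bot [ 567.6 -139.9   50. ] [ 526.3 -146.8   50. ] [ 543.6 -119.5   50. ] foot top L,R [ 563.9 -133.8   60. ] [ 531.9 -139.1   60. ] base bot [ 546.1 -123.7   50. ] ball [ 547.  -137.3   99. ]
```

Both views agree. The foot is about 1–2 mm off in x and about 1 mm in y from the ring centre. The ball sits over the foot at (547,-137), so it is upright, and the fingers are clear. That is within 5 mm, so I'm handing in.

```bash
python3 -c "
from h import *
avg(4)
a=dict(np.load('pics/side6.npz'))['pixels'].astype(int);b=dict(np.load('pics/side0.npz'))['pixels'].astype(int)
for n,(u,v) in dict(spare=(342,175),bottle=(294,188),weight=(258,128),tile=(241,169),tray=(308,108),meter=(366,140)).items():
    s=np.s_[v-14:v+14,u-12:u+12]; print(n,np.abs(a[s]-b[s]).mean().round(1))
print(job_done())"
```

```text
clk 8.1333 mean [ 6.27029e+02 -1.42485e+02  1.74080e+02 -1.57100e+00  1.18000e-01
 -8.40000e-02 -1.59000e-01  1.65000e-01 -7.30000e-02] std [0.15  0.051 0.303 2.721 0.    0.    0.084 0.263 0.706]
spare 13.8
bottle 2.8
weight 7.6
tile 9.6
tray 13.0
meter 12.3
the job is handed in; nothing more can be done
None
```

I centred the reference ball on the right-hand stage and handed the job in at about 8 s; no verdict was reported. I pushed its foot about 20 mm towards −x with the two fingertips 20 mm apart, then backed off and up.

- **Centring:** in the last pictures the foot was about 2.5 mm off the ring's middle by the wrist view and about 1 mm by the side view. The limit is 5 mm, and the readings are good to about 1.5 mm. I judged the small remaining offset not worth another push.
- **Upright and force:** the ball's centre lay within about 2 mm of the foot's centre, so it stands upright. The highest force I read during the push was about 2 N.
- **Clear of everything:** the tool ended about 174 mm above the bench and 80 mm to the side of the stage, with force readings near zero.

**Checks that failed or disagreed:**
- The automatic circle fit for the ball failed on the last side picture because it locked onto the ring. I read the ball and foot from the enlarged crop instead.
- My before-and-after picture comparison of the bystanders was inconclusive. Differences were 3 to 14 grey levels, probably from changed shadows and light; I did not re-measure the bystanders' positions. The tool never went near them at their height, and no contact force was seen.

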